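Reset a locked air regulator on a taping machine

TASK

On the sloped console, draw the lock bolt fully down the slope and slide the metal guard it was holding all the way to the left, clear of the regulator knob. Then pull the knob out to its stop, turn it counter-clockwise to the long mark at the top of its dial, feel for the notch close to that mark, to either side, and push the knob fully home there. Let go and leave the bolt drawn, the guard aside and all other things on the table where they are.

Things in the scene. Friction and masses are not known exactly. Their poses are not given: they have to be found in the camera images.
- console: White wedge-shaped regulator console fixed to the table: 182 front to back, 225 across, 25 high at the front and 130 at the back. Its flat face slopes up away from the robot at 30 degrees and carries knob, guard and bolt. Origin under its centre; x to its back, y to its left, z up.
- knob_foot (a point): Centre of the knob's round dial, where the knob's axis meets the sloped face (fixed). Its axes: x up the slope, y level along the face to the left, z straight out of the face; height in the other entries is measured along this z from the face. The face reaches from x -142 to +68 and from y -75 to +150 mm.
- knob_top (a point): Centre of the outer end of the black knob: bar grip 38 long, 13 thick, heights 12 to 40 when home (this point: 40), on a round skirt 47 across (heights 8 to 12). A pointer nose reaching 30 from the axis at heights 12 to 18 and a white line on top mark the pointing end = x axis of this point; z is outward along the axis. Moves and turns with the knob.
- knob_pull (a joint): How far the knob is pulled out along its axis, m: 0 fully home, 0.012 the outer stop. It stays where it is left; about 3.5 N moves it. Below about 0.006 it cannot be turned out of its start sector; away from start and notch it cannot be pushed in below about 0.0055 (a hard land under the skirt).
- knob (a joint): Knob angle, rad, growing counter-clockwise seen from outside: 0 = pointing at the long black mark straight up the slope; starts at -2.55 to -2.05. Stops at -2.75 and +0.6; 0.06 N m turns it when out. The one notch lies unseen at -0.28 to +0.28 and must be felt: the knob goes in when within about 0.08 of its middle, else it stops on the land.
- guard_tab (a point): Centre of the top of the guard's tab. The guard is a bare metal bridge over the knob, 96 along the slope, 34 across (y), its top strap at heights 45 to 48; on the strap stands the tab, 28 along x, 10 thick along y and 27 high (heights 48 to 74.5).
- guard (a joint): How far the guard has slid to the left (+y of knob_foot), m: 0 over the knob, 0.11 the far stop. About 3 N moves it; stays where left. Blocked after 2 mm until the lock bolt is drawn.
- lock_grip (a point): Centre of the top of the lock bolt's upright thumb grip: steel, 12 along the slope, 16 across, its top at height 38 over the face, rising from a flat bolt (16 wide, heights 2 to 8) that runs 55 up the slope from there, beside the guard's lower left foot, and 11 down it.
- lock (a joint): How far the lock bolt has been drawn down the slope (-x of knob_foot), m: 0 locked, 0.028 its stop; the guard is free beyond about 0.017. About 3 N moves it; stays where left.
- reel: Grey tape reel lying flat, 120 across, 16 high; origin under its centre. Bystander.
- tape_roll: Clear roll (ring) 68 across, 20 high, lying flat; origin under its centre. Bystander.
- flask: White capped jar 38 across, 85 high, standing; origin under its centre. Bystander.
- tweezers: Steel tweezers lying flat, about 158 long, 4 high; origin under the middle of the wide part. Bystander.
- parts_tray: Black open tray 100 x 80 x 22; origin under its centre. Bystander.
- driver: Screwdriver with black handle, 150 long, lying; origin under its middle. Bystander.
- manifold: White box 130 x 170 x 60 fixed to the table, with a gauge and a knob of the same pattern on its level top; origin under its centre. Not part of the job.

How it is judged:
By the outcome, as a careful person would: the job done as asked, in the order asked, and still so for the second after the job is handed in, with the robot touching nothing.
It also fails if it takes over 72 s, if anything falls off the work surface, if the arm or the gripper's body presses on something with over 40 N, if the wrist force passes 120 N, or if a joint passes its speed limit or range.

ROBOT

A 7-joint arm with a two-finger parallel gripper is mounted at the origin on the work surface. World frame = base frame: x ahead of the robot, y to its left, z up, the work surface at z = 0. Lengths are in m, angles in rad, forces in N, time in s.
With the tool pointing down it reaches from about 0.4 to 0.875 m from the base axis. Payload 19.3 kg.
Tool frame: the origin (TCP) lies midway between the tips of the shut fingers; the grasp point (between the pads) lies bot.tcp_to_grasp behind it (bot.tcp_to_grasp is the distance from the TCP to the grasp point, in m); z points along the fingers, y is the line along which they close (so a half turn about z gives the same grasp; the last joint's range is limited). The gripper opens to 85 mm and grips with 20 to 120 N. Pads are 22 mm wide; open, the fingers measure 114 mm over their backs; the gripper's body (76 mm by 85 mm) begins 54 mm behind the grasp point. The pads swing forward as they close: fully open they stand 13 mm farther back than shut.
Start: joints at [1.056, 0.521, -0.036, 1.599, 0.021, 1.021, -0.113], TCP at [0.269, -0.564, 0.231] pointing down, gripper open.
Joint ranges: [-2.91, 2.91], [-0.3, 2.13], [-1.5, 1.42], [0.17, 2.43], [-1.26, 4.41], [0.16, 1.93], [-2.52, 2.52]. Speed limits (rad/s): [1.89, 1.89, 2.39, 2.39, 3.01, 3.01, 3.01].

INTERFACE

Orientations are given as [roll, pitch, yaw] about the fixed x, y, z axes, in that order (R = Rz(yaw) Ry(pitch) Rx(roll)).
In Python, from workcell import observe, imaging, bot gives the robot as it stands.
- The arm moves only by the tool send_rows, never from a script. Its argument "plan" is text: rows parted by semicolons, each of 7 numbers parted by spaces: the shift along the tool's x, y, z in m, then the turn, a rotation vector about the tool's x, y, z in degrees, then the finger opening in m, from 0 to 0.0854. In form: dx dy dz rx ry rz claw; .... A call has 1 to 10 rows; each row is the pose to reach, as a shift and turn from the pose commanded when the call began, along the tool's axes at that moment; what a row does not reach only later rows make up. A row lasts 1/12 s, in which the tool goes at most 41.7 mm and 7.16 degrees, less where a joint would pass 70% of its speed; a pose out of reach is approached as far as the arm can. A call with a gripper value outside its range is refused whole. The fingers move at their own pace and stop on an object; "grip_force" is the grip in N (left out, the last holds). Time passes only in rows, so rows that repeat a pose let the fingers close. It gives the time, the measured TCP pose, the force, the opening and the grip force at its end, in the units of the state.
- observe(): the state, without advancing time (a new reading comes with each control period).
- imaging.grab_frame(name): name is "side" or "top" or "wrist"; returns a dict with "color" (400x640x3 uint8, red, green, blue), "fx", "fy", "cx", "cy" (pixels), "eye" and "orientation" of the camera in the world; the wrist camera has in their place "tool_from_camera" (4x4, takes a point from camera to tool coordinates, whose origin is the TCP and whose axes are the flange's). Camera axes: x right, y down, z forward; pixel columns grow to the right and rows downward; lengths in m; the calibration is good to about 2 mm. The wrist camera is an equidistant fisheye: a pixel r from the principal point sees the ray r / f radians off the axis. A picture is of the moment at which its call begins: read the wrist's pose just before it. There is no depth.
- bot.job_done(): hands the job in; it is judged then, once.
The state is a dict: "clock": time; "qpos": joint angles; "qd": joint speeds; "joint_efforts": joint torques, N m; "position": TCP position; "tool_rot": TCP orientation; "force": force on the tool from outside, world axes, zero at the start; "moment": the same for the moment, N m; "grip_width": finger opening in m; "finger_force": force on a finger pad.
Only numpy, scipy, OpenCV 4.12 (cv2) and the standard library are available. Lean on these libraries where they do the work, as an engineer would, in place of code of your own. Each camera call takes 0.05 s, during which the arm holds its last target. There are 200 camera calls.

## Working session

There is one attempt and no reset: what is moved stays moved. The work goes in short steps, Python scripts to look and compute and a tool call to move; the robot and the scene stay as the last step left them, time stands still between calls to the robot, and variables do not carry over. Pictures are saved under pics/ and viewed, at most 10 in all, crops included, and the job is handed in when it is done.

Besides the shell and the picture viewer there is one more tool, called after ">>>" as name(argument=value, ...) on one line, values as JSON. send_rows: Moves the arm, as the interface text tells. Its arguments: {"type":"object","properties":{"plan":{"type":"string"},"grip_force":{"type":"number"}},"required":["plan"]}

```bash
mkdir -p pics; ls
cat > h.py <<'E'
import numpy as np, cv2
from scipy.spatial.transform import Rotation as R
from workcell import observe, imaging, bot
def shot(n,f):
    d=imaging.grab_frame(n); cv2.imwrite(f'pics/{f}.png',d['color'][:,:,::-1]); return d
E
python3 - <<'E'
from h import *
s=observe()
print(s); print(bot.tcp_to_grasp)
for n in('side','top'):
    d=shot(n,n+'0'); print(n,{k:np.round(v,4).tolist() if k!='color' else 0 for k,v in d.items()})
    np.save(f'{n}0.npy',{k:v for k,v in d.items()},allow_pickle=True)
E
```

```text
pics
{'clock': 0.0, 'qpos': array([ 1.05581259,  0.52201512, -0.03631724,  1.59999233,  0.02116562,
        1.02108425, -0.11278391]), 'qd': array([ 2.79692422e-04, -5.30526652e-04, -6.48008094e-04,  4.87644056e-04,
       -1.87070664e-05,  1.68648082e-03,  3.12423717e-04]), 'joint_efforts': array([ 4.75848447e-04, -9.27117562e+01,  1.97926484e+00, -3.69944894e+01,
        1.76671013e-02,  8.23904149e-03,  2.73995551e-05]), 'position': array([ 0.26874376, -0.56390764,  0.23073076]), 'tool_rot': array([-3.14047842e+00,  5.46454632e-05,  4.44762805e-01]), 'force': array([-0.06247329,  0.33037658, -0.23696174]), 'moment': array([ 0.00686117,  0.01463641, -0.0253497 ]), 'finger_force': 0.0, 'grip_width': 0.085636670477593}
0.0187
side {'color': 0, 'fx': 500.6947, 'fy': 500.6947, 'cx': 314.3063, 'cy': 199.4062, 'eye': [0.451, 0.8863, 0.9236], 'orientation': [-2.2604, -0.0016, -2.9738]}
top {'color': 0, 'fx': 390.1137, 'fy': 390.1137, 'cx': 320.3079, 'cy': 203.6718, 'eye': [0.386, -0.0369, 1.1579], 'orientation': [-2.9415, 0.0008, -1.5839]}
```

View pics/top0.png

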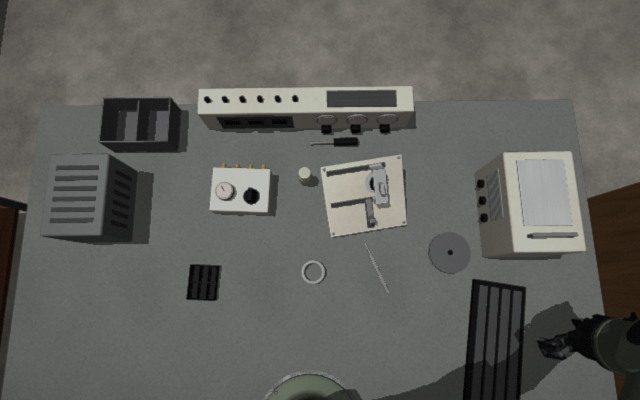

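View pics/side0.png

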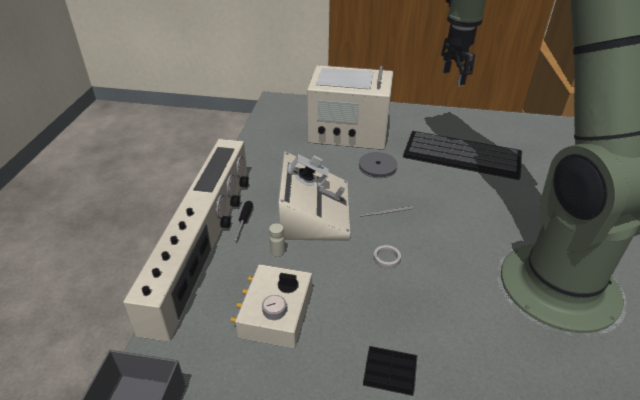

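The top view shows the console around (365,195), the bolt grip near (371,222) and the tab near (384,190). In the side view the console is around (315,200). I'll enlarge both.

Run:
```python
import cv2,numpy as np
a=cv2.imread('pics/top0.png')[145:245,315:415]; b=cv2.imread('pics/side0.png')[145:245,270:355]
a=cv2.resize(a,None,fx=4.6,fy=4.6,interpolation=cv2.INTER_CUBIC);b=cv2.resize(b,None,fx=4,fy=4.6,interpolation=cv2.INTER_CUBIC)
cv2.imwrite('pics/crop0.png',np.hstack([a,b])[:, :800])
```

```text
(no output)
```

View pics/crop0.png

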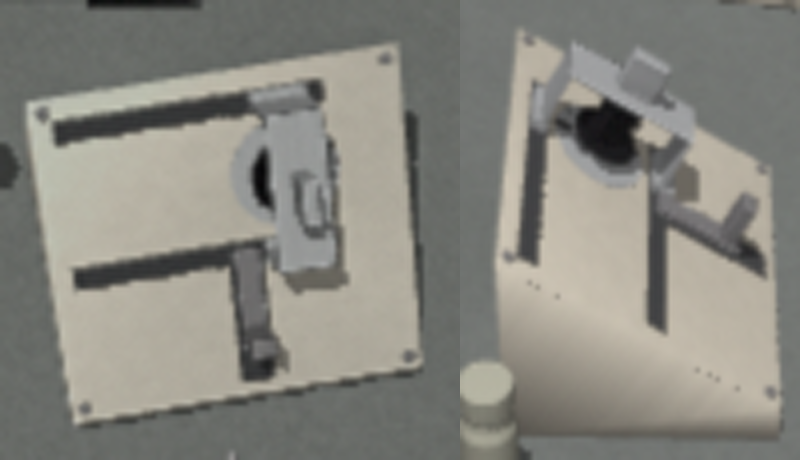

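The left crop shows the face corners at (27,103), (400,42), (422,370) and (75,424), the tab top near (312,195) and the bolt grip top near (263,345). In the right crop the tab top is near (650,65) and the grip top near (747,200).

```bash
cat >> h.py <<'E'
D={n:np.load(f'{n}0.npy',allow_pickle=True).item() for n in('top','side')}
def ray(d,u,v):
    M=R.from_euler('xyz',d['orientation']).as_matrix()
    return np.array(d['eye']),M@np.array([(u-d['cx'])/d['fx'],(v-d['cy'])/d['fy'],1])
def onplane(d,u,v,p,n):
    e,r=ray(d,u,v); return e+r*((p-e)@n)/(r@n)
def tri(*rs):
    A=0;b=0
    for e,r in rs:
        r=r/np.linalg.norm(r);P=np.eye(3)-np.outer(r,r);A=A+P;b=b+P@e
    return np.linalg.solve(A,b)
def foot(cx,cy,yaw):
    Rc=R.from_euler('z',yaw).as_matrix()
    Rf=Rc@R.from_euler('y',-np.pi/6).as_matrix()
    # face centre in console: x=0,y=0,z=.0775 ; in foot frame (-.037,.0375,0)
    o=np.array([cx,cy,.0775])-Rf@np.array([-.037,.0375,0])
    return o,Rf
E
python3 - <<'E'
from h import *
from scipy.optimize import least_squares
ct=lambda u,v:(315+u/4.6-.4,145+v/4.6-.4)
cs=lambda u,v:(270+(u-460)/4-.4,145+v/4.6-.4)
F=[(68,150),(68,-75),(-142,-75),(-142,150)]
top=[(27,103),(400,42),(422,370),(75,424)]
side={0:(497,258),1:(517,30),2:(770,168),3:(780,437)}
side=[(510-13,258),(517,28),(770,165),(779,400)]
def proj(d,P):
    M=R.from_euler('xyz',d['orientation']).as_matrix();c=M.T@(P-d['eye']);return np.array([d['cx']+d['fx']*c[0]/c[2],d['cy']+d['fy']*c[1]/c[2]])
def res(p,full=False):
    o,Rf=foot(*p);r=[]
    for f,t,s in zip(F,top,side):
        P=o+Rf@np.array([f[0],f[1],0])/1e3
        r+=[proj(D['top'],P)-ct(*t),proj(D['side'],P)-cs(*s)]
    return np.concatenate(r)
s=least_squares(res,[.57,-.07,.15],loss='soft_l1');print(s.x,np.round(s.fun,1).tolist())
o,Rf=foot(*s.x);print('foot',o)
f=lambda P:np.round(1e3*Rf.T@(P-o),1)
for nm,t,sd,h in(('tab',(312,192),(650,66),74.5),('grip',(263,345),(747,200),38)):
    p=o+Rf[:,2]*h/1e3
    a=ct(*t);b=cs(*sd)
    print(nm,f(onplane(D['top'],*a,p,Rf[:,2])),f(onplane(D['side'],*b,p,Rf[:,2])),f(tri(ray(D['top'],*a),ray(D['side'],*b))))
E
```

```text
[ 0.62407212 -0.16650716  0.15094059] [0.4, -0.0, -0.4, 0.3, -0.3, 0.4, 0.4, -0.5, 0.4, -0.9, -0.1, 0.0, 0.1, -0.1, 0.5, 1.2]
foot [ 0.66138954 -0.19876255  0.096     ]
tab [ 8.4  1.1 74.5] [ 2.5 11.9 74.5] [ 2.1 -0.1 66.6]
grip [-94.4  32.3  38. ] [-95.5  33.1  38. ] [-95.3  32.3  37.4]
```

```bash
cat >> h.py <<'E'
o,Rf=foot(0.62407,-0.16651,0.15094)
def f(P): return 1e3*Rf.T@(np.asarray(P)-o)
def where():
    s=observe();Rt=R.from_euler('xyz',s['tool_rot']).as_matrix();p=s['position']
    G=Rf.T@Rt; a=np.degrees(np.arctan2(G[1,0],G[0,0]))
    print('t',round(s['clock'],2),'tcp_f',f(p).round(1),'yaw',a.round(1),'tilt',np.degrees(np.arccos(-G[2,2])).round(1),'F_f',(Rf.T@s['force']).round(1),'M_f',(Rf.T@s['moment']).round(2),'w',round(s['grip_width'],4),'q',s['qpos'].round(2).tolist());return s,p,Rt
def plan(x,y,z,yaw=0):
    "TCP target in foot frame (mm), tool x at yaw deg from upslope"
    s,p,Rt=where()
    T=Rf@R.from_euler('z',yaw,degrees=True).as_matrix()@np.diag([1.,-1,-1])
    d=Rt.T@(o+Rf@np.array([x,y,z])/1e3-p); w=R.from_matrix(Rt.T@T).as_rotvec(degrees=True)
    print('plan',d.round(4).tolist(),w.round(2).tolist())
E
python3 -c "
from h import *
plan(-95,32,150)"
```

```text
t 0.1 tcp_f [-316.3 -302.   338.3] yaw 19.3 tilt 30.0 F_f [-0.3 -0.5  0.7] M_f [-0.04 -0.02 -0.02] w 0.0858 q [1.06, 0.52, -0.04, 1.6, 0.02, 1.02, -0.11]
plan [0.3703, -0.2368, 0.0526] [-4.46, 29.79, 16.43]
```

>>> send_rows(plan="0.1 -0.06 -0.02 0 0 0 0.06; 0.37 -0.237 0.0526 -4.46 29.79 16.43 0.06; 0.37 -0.237 0.0526 -4.46 29.79 16.43 0.06; 0.37 -0.237 0.0526 -4.46 29.79 16.43 0.06; 0.37 -0.237 0.0526 -4.46 29.79 16.43 0.06; 0.37 -0.237 0.0526 -4.46 29.79 16.43 0.06; 0.37 -0.237 0.0526 -4.46 29.79 16.43 0.06; 0.37 -0.237 0.0526 -4.46 29.79 16.43 0.06; 0.37 -0.237 0.0526 -4.46 29.79 16.43 0.06; 0.37 -0.237 0.0526 -4.46 29.79 16.43 0.06")

```text
clock: 0.93
position: [0.4867, -0.2133, 0.1826]
tool_rot: [3.141, -0.524, 0.15]
force: [1.4, -0.8, 0.0]
grip_width: 0.0599
finger_force: 0.0
```

```bash
python3 -c "
from h import *
plan(-95,32.5,100)"
```

```text
t 0.93 tcp_f [-108.2   11.9  162.4] yaw -0.1 tilt 0.1 F_f [ 1.1 -1.  -0.6] M_f [-0.11  0.45 -0.02] w 0.0599 q [0.86, 0.35, -0.45, 2.23, -0.74, 0.21, -0.26]
plan [0.0132, -0.0207, 0.0624] [0.09, -0.02, -0.05]
```

>>> send_rows(plan="0.0132 -0.0207 0.0624 0 0 0 0.05; 0.0132 -0.0207 0.0624 0 0 0 0.05; 0.0132 -0.0207 0.0624 0 0 0 0.05; 0.0132 -0.0207 0.0624 0 0 0 0.05")

```text
clock: 1.27
position: [0.528, -0.1855, 0.1373]
tool_rot: [3.138, -0.512, 0.181]
force: [-0.2, 1.4, -0.9]
grip_width: 0.0497
finger_force: 0.0
```

```bash
python3 -c "
from h import *
plan(-95,32.5,13)
d=shot('wrist','w1'); print({k:v for k,v in d.items() if k!='color'})"
```

```text
t 1.27 tcp_f [-91.8  33.2 100.7] yaw 1.5 tilt 0.9 F_f [-0.4  1.4 -0.8] M_f [0.14 0.55 0.01] w 0.0497 q [0.58, 0.46, -0.25, 2.21, -1.26, 0.16, 0.21]
plan [-0.0022, 0.0016, 0.0878] [-0.65, 0.66, 1.49]
{'fx': 309.70691628693146, 'fy': 309.70691628693146, 'cx': 315.3919301243602, 'cy': 198.9012268494608, 'tool_from_camera': array([[-2.46797207e-05, -9.46689581e-01, -3.22147227e-01,
         8.29693782e-02],
       [ 9.99999886e-01, -1.76704545e-04,  4.42669134e-04,
         4.87859792e-04],
       [-4.75995136e-04, -3.22147180e-01,  9.46689478e-01,
        -1.42476223e-01],
       [ 0.00000000e+00,  0.00000000e+00,  0.00000000e+00,
         1.00000000e+00]])}
```

View pics/w1.png

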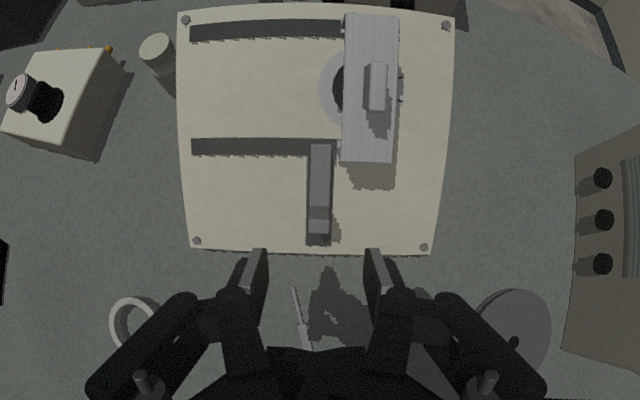

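The wrist view shows the bolt grip near (318,222), the tab top at about (378,85) and the bolt slot ending at y≈243. Joints 5 and 6 are at their limits here, so I'll use less tilt for the bolt.

```bash
cat >> h.py <<'E'
def wray(d,u,v,p,Rt):
    x,y=u-d['cx'],v-d['cy'];r=np.hypot(x,y);t=r/d['fx'];k=np.sin(t)/max(r,1e-9)
    T=np.array(d['tool_from_camera']);c=T[:3,:3]@np.array([x*k,y*k,np.cos(t)])
    return p+Rt@T[:3,3],Rt@c
def wface(d,u,v,p,Rt,h):
    e,r=wray(d,u,v,p,Rt);n=Rf[:,2];q=o+n*h/1e3
    return f(e+r*((q-e)@n)/(r@n)).round(1)
def plant(x,y,z,yaw=0,tilt=0):
    "as plan, tool tipped about face y by tilt deg toward vertical"
    s,p,Rt=where()
    T=Rf@R.from_euler('z',yaw,degrees=True).as_matrix()@R.from_euler('y',tilt,degrees=True).as_matrix()@np.diag([1.,-1,-1])
    d=Rt.T@(o+Rf@np.array([x,y,z])/1e3-p); w=R.from_matrix(Rt.T@T).as_rotvec(degrees=True)
    print('plan',d.round(4).tolist(),w.round(2).tolist(),'toolz',T[:,2].round(2))
E
python3 - <<'E'
from h import *
s,p,Rt=where()
im=cv2.imread('pics/w1.png')
d=dict(fx=309.70691628693146,cx=315.3919301243602,cy=198.9012268494608,tool_from_camera=np.array([[-2.46797207e-05,-9.46689581e-01,-3.22147227e-01,8.29693782e-02],[9.99999886e-01,-1.76704545e-04,4.42669134e-04,4.87859792e-04],[-4.75995136e-04,-3.22147180e-01,9.46689478e-01,-1.42476223e-01],[0,0,0,1]]))
for n,u,v,h in(('FLcorner',190,248,0),('FRcorner',433,254,0),('BR',455,17,0),('BL',177,11,0),('griptop',318,213,38),('grip low',318,233,38),('tab',378,62,74.5),('tab',378,85,74.5),('tab',378,110,74.5),('strapL',342,90,48),('strapR',397,90,48),('strap bot',368,161,48)):
    print(n,wface(d,u,v,p,Rt,h))
a=cv2.resize(im[40:250,290:410],None,fx=2.8,fy=2.8,interpolation=cv2.INTER_CUBIC);cv2.imwrite('pics/w1c.png',a)
plant(-95,32.5,80,0,15)
E
```

```text
t 1.32 tcp_f [-91.8  31.6 102.1] yaw 0.5 tilt 0.7 F_f [-0.2  0.5  0.3] M_f [-0.03  0.54 -0.01] w 0.0497 q [0.59, 0.45, -0.25, 2.21, -1.26, 0.16, 0.2]
FLcorner [-143.8  150.8   -0. ]
FRcorner [-147.   -79.8    0. ]
BR [ 66.  -80.9   0. ]
BL [ 69.9 147.4  -0. ]
griptop [-90.3  29.8  38. ]
grip low [-106.2   29.6   38. ]
tab [11.6 -1.5 74.5]
tab [-1.2 -1.8 74.5]
tab [-15.   -2.2  74.5]
strapL [-4.4 15.8 48. ]
strapR [ -2.6 -19.3  48. ]
strap bot [-49.6  -2.3  48. ]
t 1.32 tcp_f [-91.8  31.6 102.1] yaw 0.5 tilt 0.7 F_f [-0.2  0.5  0.3] M_f [-0.03  0.54 -0.01] w 0.0497 q [0.59, 0.45, -0.25, 2.21, -1.26, 0.16, 0.2]
plan [-0.003, -0.0007, 0.0222] [-0.44, -14.48, 0.55] toolz [ 0.26  0.04 -0.97]
```

View pics/w1c.png

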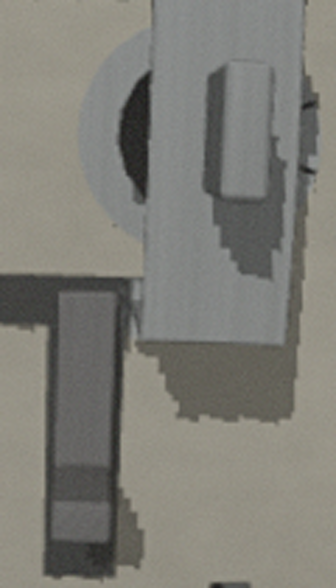

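The crop shows the grip top centred at about wrist pixel (319,226), so its x is about -97, and the tab top at (377.5,86), so x is about -1 and y about 0. Next I move in on the bolt grip with 15° less tilt.

>>> send_rows(plan="-0.003 -0.0007 0.0222 -0.44 -7 0.55 0.05; -0.003 -0.0007 0.0222 -0.44 -14.48 0.55 0.05; -0.003 -0.0007 0.0222 -0.44 -14.48 0.55 0.05; -0.003 -0.0007 0.0222 -0.44 -14.48 0.55 0.05; -0.003 -0.0007 0.0222 -0.44 -14.48 0.55 0.05")

```text
clock: 1.73
position: [0.5349, -0.1882, 0.1188]
tool_rot: [-3.133, -0.282, 0.135]
force: [-1.0, 0.7, -2.6]
grip_width: 0.0499
finger_force: 0.0
```

```bash
python3 -c "
from h import *
plant(-99,32,14,0,15)"
```

```text
t 1.73 tcp_f [-95.6  29.5  81.4] yaw -0.9 tilt 13.9 F_f [-2.   0.9 -1.8] M_f [ 0.04  0.38 -0.05] w 0.0499 q [0.04, 0.53, 0.36, 2.07, -0.81, 0.43, -0.38]
plan [0.0128, -0.0025, 0.0663] [-0.23, -1.15, -0.86] toolz [ 0.26  0.04 -0.97]
```

>>> send_rows(plan="0.0128 -0.0025 0.02 -0.23 -1.15 -0.86 0.05; 0.0128 -0.0025 0.04 -0.23 -1.15 -0.86 0.05; 0.0128 -0.0025 0.055 -0.23 -1.15 -0.86 0.05; 0.0128 -0.0025 0.055 -0.23 -1.15 -0.86 0.05")

```text
clock: 2.07
position: [0.5621, -0.1798, 0.0672]
tool_rot: [-3.14, -0.262, 0.154]
force: [-1.3, -0.5, -0.0]
grip_width: 0.0498
finger_force: 0.0
```

```bash
python3 -c "
from h import *
plant(-99,32,14,0,15)"
```

```text
t 2.07 tcp_f [-97.   33.7  22.7] yaw 0.2 tilt 15.0 F_f [-1.2 -0.3  0.7] M_f [0.04 0.31 0.03] w 0.0498 q [0.06, 0.65, 0.28, 2.02, -0.86, 0.37, -0.35]
plan [0.0003, 0.0017, 0.0089] [-0.15, -0.04, 0.16] toolz [ 0.26  0.04 -0.97]
```

>>> send_rows(plan="0.0003 0.0017 0.0085 0 0 0 0.05; 0.0003 0.0017 0.0085 0 0 0 0; 0.0003 0.0017 0.0085 0 0 0 0; 0.0003 0.0017 0.0085 0 0 0 0; 0.0003 0.0017 0.0085 0 0 0 0; 0.0003 0.0017 0.0085 0 0 0 0; 0.0003 0.0017 0.0085 0 0 0 0; 0.0003 0.0017 0.0085 0 0 0 0", grip_force=40)

```text
clock: 2.73
position: [0.5652, -0.1818, 0.0619]
tool_rot: [3.14, -0.265, 0.158]
force: [-5.6, -0.8, 6.3]
grip_width: 0.0149
finger_force: 42.7
```

```bash
python3 -c "
from h import *
plant(-99-28.5,32,14,0,15)"
```

```text
t 2.73 tcp_f [-97.2  31.2  16.7] yaw 0.4 tilt 14.8 F_f [-1.8  0.   8.3] M_f [ 0.01  0.88 -0.09] w 0.0149 q [0.07, 0.66, 0.27, 2.02, -0.87, 0.36, -0.34]
plan [-0.0286, -0.0009, 0.0103] [-0.03, -0.16, 0.37] toolz [ 0.26  0.04 -0.97]
```

>>> send_rows(plan="-0.004 0 0 0 0 0 0; -0.008 0 0.001 0 0 0 0; -0.012 0 0.002 0 0 0 0; -0.016 0 0.003 0 0 0 0; -0.020 0 0.004 0 0 0 0; -0.024 0 0.005 0 0 0 0; -0.027 0 0.0055 0 0 0 0; -0.0285 0 0.0058 0 0 0 0; -0.0285 0 0.0058 0 0 0 0")

```text
clock: 3.48
position: [0.5442, -0.185, 0.0501]
tool_rot: [3.138, -0.271, 0.16]
force: [27.1, 3.8, -4.2]
grip_width: 0.0153
finger_force: 40.5
```

```bash
python3 -c "
from h import *
where()"
```

```text
t 3.48 tcp_f [-121.5   31.2   17.2] yaw 0.5 tilt 14.5 F_f [ 21.6  -0.4 -17.4] M_f [-0.06 -4.93 -0.04] w 0.0153 q [0.15, 0.65, 0.19, 2.07, -0.91, 0.29, -0.26]
```

>>> send_rows(plan="-0.002 0 0 0 0 0 0; -0.004 0 0.0 0 0 0 0; -0.004 0 0.0 0 0 0 0; -0.004 0 0 0 0 0 0")

```text
clock: 3.82
position: [0.5422, -0.1854, 0.0498]
tool_rot: [3.137, -0.274, 0.161]
force: [35.7, 6.1, -2.4]
grip_width: 0.0151
finger_force: 41.4
```

```bash
python3 -c "
from h import *
s,p,Rt=where()
d=shot('wrist','w2')
a=cv2.resize(d['color'][40:300,250:450,::-1],None,fx=2.3,fy=2.3,interpolation=cv2.INTER_CUBIC);cv2.imwrite('pics/w2c.png',a)"
```

```text
t 3.82 tcp_f [-123.4   31.1   18. ] yaw 0.6 tilt 14.3 F_f [ 30.2   0.6 -20.2] M_f [-0.02 -6.79 -0.18] w 0.0151 q [0.16, 0.65, 0.18, 2.08, -0.92, 0.28, -0.25]
```

View pics/w2c.png

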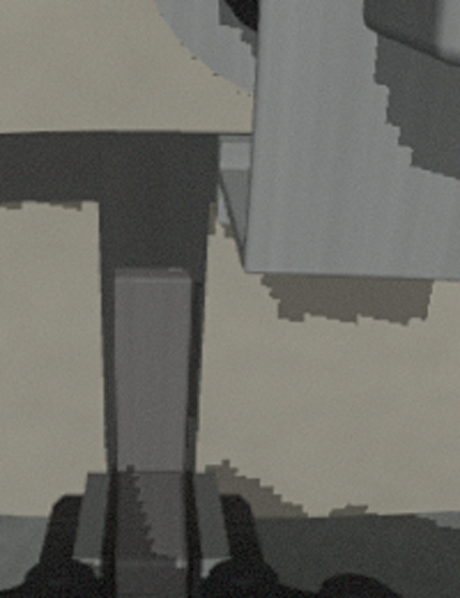

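The crop shows the bolt end near wrist pixel (316,158.5), well clear of the cross slot. I'll compute how far it has moved.

Run:
```python
from h import *
s,p,Rt=where()
d=imaging.grab_frame('wrist')
print('bolt end',wface(d,316,158.5,p,Rt,8),'slot low edge L',wface(d,280,128.5,p,Rt,0),'strap corner',wface(d,357,157.5,p,Rt,48))
```

```text
t 3.87 tcp_f [-123.4   31.1   18. ] yaw 0.6 tilt 14.3 F_f [ 30.3  -0.  -19.6] M_f [-0.01 -6.82 -0.17] w 0.0149 q [0.16, 0.65, 0.18, 2.08, -0.92, 0.28, -0.25]
bolt end [-69.   30.9   8. ] slot low edge L [-57.4  47.7   0. ] strap corner [-49.2  18.2  48. ]
```

>>> send_rows(plan="0.004 0 0 0 0 0 0; 0.006 0 -0.003 0 0 0 0; 0.006 0 -0.003 0 0 0 0.04; 0.006 0 -0.003 0 0 0 0.04; 0.006 0 -0.003 0 0 0 0.04; 0.006 0 -0.003 0 0 0 0.04; 0.006 0 -0.02 0 0 0 0.04; 0.006 0 -0.05 0 0 0 0.04; 0.006 0 -0.09 0 0 0 0.04; 0.006 0 -0.09 0 0 0 0.04")

```text
clock: 4.75
position: [0.5184, -0.1906, 0.1407]
tool_rot: [3.138, -0.269, 0.156]
force: [2.0, -0.6, 0.8]
grip_width: 0.0403
finger_force: 0.0
```

Run:
```python
from h import *
s,p,Rt=where()
plant(-3,0,110,0,12)
```

```text
t 4.75 tcp_f [-99.   29.5 108.7] yaw 0.3 tilt 14.6 F_f [ 2.1 -0.9 -0.2] M_f [-0.09  0.17  0.08] w 0.0403 q [-0.01, 0.48, 0.42, 2.09, -0.75, 0.48, -0.41]
t 4.75 tcp_f [-99.   29.5 108.7] yaw 0.3 tilt 14.6 F_f [ 2.1 -0.9 -0.2] M_f [-0.09  0.17  0.08] w 0.0403 q [-0.01, 0.48, 0.42, 2.09, -0.75, 0.48, -0.41]
plan [0.0924, 0.0301, -0.0254] [0.1, 2.61, 0.3] toolz [ 0.31  0.05 -0.95]
```

>>> send_rows(plan="0.03 0.01 -0.01 0 5 0.3 0.04; 0.06 0.02 -0.02 0 10 0.3 0.04; 0.0924 0.0301 -0.0254 0.1 14.6 0.3 0.04; 0.0924 0.0301 -0.0254 0.1 14.6 0.3 0.04; 0.0924 0.0301 -0.0254 0.1 14.6 0.3 0.04; 0.0924 0.0301 -0.0254 0.1 14.6 0.3 0.04")

```text
clock: 5.25
position: [0.6037, -0.2057, 0.1837]
tool_rot: [-3.138, -0.517, 0.152]
force: [0.1, -0.3, 0.4]
grip_width: 0.04
finger_force: 0.0
```

Run:
```python
from h import *
plant(-1,-0.5,56,0,0)
```

```text
t 5.25 tcp_f [ -6.4   1.8 105. ] yaw 0.0 tilt 0.4 F_f [ 0.2 -0.3  0.3] M_f [ 0.04  0.53 -0.01] w 0.04 q [0.24, 0.46, 0.17, 2.01, -1.02, 0.38, -0.14]
plan [0.0057, 0.0025, 0.0489] [-0.22, 0.37, 0.03] toolz [ 0.49  0.08 -0.87]
```

>>> send_rows(plan="0.0057 0.0025 0.02 0 0.3 0 0.04; 0.0057 0.0025 0.04 0 0.3 0 0.04; 0.0057 0.0025 0.049 0 0.3 0 0.04; 0.0057 0.0025 0.049 0 0.3 0 0; 0.0057 0.0025 0.049 0 0.3 0 0; 0.0057 0.0025 0.049 0 0.3 0 0; 0.0057 0.0025 0.049 0 0.3 0 0; 0.0057 0.0025 0.049 0 0.3 0 0; 0.0057 0.0025 0.049 0 0.3 0 0", grip_force=40)

```text
clock: 6.0
position: [0.633, -0.2019, 0.1446]
tool_rot: [-3.137, -0.523, 0.153]
force: [0.1, 4.6, -6.8]
grip_width: 0.0089
finger_force: 42.1
```

Run:
```python
from h import *
s,p,Rt=where()
```

```text
t 6.0 tcp_f [-0.4  1.1 56.3] yaw 0.1 tilt 0.4 F_f [-2.7  4.5 -6.3] M_f [ 1.02  1.25 -0.08] w 0.0089 q [0.29, 0.55, 0.07, 1.98, -1.11, 0.31, -0.05]
```

>>> send_rows(plan="0 -0.005 0 0 0 0 0; 0 -0.012 0 0 0 0 0; 0 -0.02 0 0 0 0 0; 0 -0.03 0 0 0 0 0; 0 -0.04 0 0 0 0 0; 0 -0.05 0 0 0 0 0; 0 -0.06 0 0 0 0 0; 0 -0.06 0 0 0 0 0")

```text
clock: 6.67
position: [0.6238, -0.142, 0.1446]
tool_rot: [-3.138, -0.523, 0.154]
force: [3.0, 2.8, -14.3]
grip_width: 0.0087
finger_force: 41.3
```

Run:
```python
from h import *
s,p,Rt=where()
plant(-0.4,113,56.3,0,0)
```

```text
t 6.67 tcp_f [-0.5 61.7 56.4] yaw 0.1 tilt 0.3 F_f [ -4.2   2.3 -14. ] M_f [ 0.25  1.35 -0.01] w 0.0087 q [0.22, 0.51, 0.01, 2.05, -1.18, 0.21, -0.07]
t 6.67 tcp_f [-0.5 61.7 56.4] yaw 0.1 tilt 0.3 F_f [ -4.2   2.3 -14. ] M_f [ 0.25  1.35 -0.01] w 0.0087 q [0.22, 0.51, 0.01, 2.05, -1.18, 0.21, -0.07]
plan [0.0002, -0.0513, 0.0004] [-0.31, 0.03, 0.14] toolz [ 0.49  0.08 -0.87]
```

>>> send_rows(plan="0 0 0 0 0 0 0.03; 0 0 0 0 0 0 0.03; 0 0 0 0 0 0 0.03; 0 0 -0.002 0 -6 0 0.03; 0 0 -0.002 0 -12 0 0.03; 0 0 -0.002 0 -14 0 0.03; 0 0 -0.002 0 -14 0 0; 0 0 -0.002 0 -14 0 0; 0 0 -0.002 0 -14 0 0; 0 0 -0.002 0 -14 0 0")

```text
clock: 7.5
position: [0.6255, -0.1441, 0.1478]
tool_rot: [-3.139, -0.286, 0.154]
force: [4.0, 3.8, 13.1]
grip_width: 0.009
finger_force: 41.1
```

>>> send_rows(plan="0 0 0 0 0 0 0; 0 -0.006 0 0 0 0 0; 0 -0.014 0 0 0 0 0; 0 -0.022 0 0 0 0 0; 0 -0.030 0 0 0 0 0; 0 -0.038 0 0 0 0 0; 0 -0.044 0 0 0 0 0; 0 -0.048 0 0 0 0 0; 0 -0.05 0 0 0 0 0; 0 -0.05 0 0 0 0 0")

```text
clock: 8.33
position: [0.618, -0.095, 0.1479]
tool_rot: [-3.139, -0.286, 0.153]
force: [9.1, 3.2, 5.9]
grip_width: 0.0092
finger_force: 40.4
```

Run:
```python
from h import *
s,p,Rt=where()
```

```text
t 8.33 tcp_f [  2.3 109.1  58.6] yaw 0.1 tilt 13.6 F_f [11.2  1.8  0.4] M_f [ 0.25 -1.75 -0.1 ] w 0.0092 q [-0.28, 0.58, 0.53, 1.94, -0.77, 0.53, -0.64]
```

>>> send_rows(plan="0 -0.002 0 0 0 0 0; 0 -0.004 0 0 0 0 0; 0 -0.006 0 0 0 0 0; 0 -0.007 0 0 0 0 0; 0 -0.007 0 0 0 0 0; 0 -0.007 0 0 0 0 0")

```text
clock: 8.83
position: [0.6176, -0.0924, 0.148]
tool_rot: [3.138, -0.288, 0.15]
force: [18.9, -18.3, -7.3]
grip_width: 0.0087
finger_force: 39.2
```

Run:
```python
from h import *
s,p,Rt=where()
```

```text
t 8.83 tcp_f [  2.4 111.8  58.7] yaw -0.0 tilt 13.5 F_f [ 10.1 -21.  -14.3] M_f [-4.29 -2.27  1.11] w 0.0087 q [-0.29, 0.58, 0.53, 1.94, -0.77, 0.52, -0.65]
```

>>> send_rows(plan="0 0.004 0 0 0 0 0; 0 0.004 0 0 0 0 0.03; 0 0.004 0 0 0 0 0.03; 0 0.004 0 0 0 0 0.03; 0 0.004 0 0 0 0 0.03; 0 0.004 -0.02 0 0 0 0.03; 0 0.004 -0.06 0 0 0 0.03; -0.02 0.04 -0.08 0 0 0 0.05; -0.04 0.07 -0.08 0 0 0 0.05; -0.05 0.09 -0.08 0 0 0 0.05")

```text
clock: 9.67
position: [0.558, -0.1903, 0.2105]
tool_rot: [-3.14, -0.282, 0.153]
force: [-0.3, -0.8, -0.2]
grip_width: 0.0501
finger_force: 0.0
```

Run:
```python
from h import *
s,p,Rt=where()
d=shot('wrist','w3'); np.save('w3.npy',dict(d=d,p=p,Rt=Rt),allow_pickle=True)
for P in([0,0,12],[0,0,40],[68,110,74.5]):  # project approx
    q=o+Rf@np.array(P)/1e3; T=d['tool_from_camera'];c=np.linalg.inv(T)@np.r_[Rt.T@(q-p),1]
    t=np.arccos(c[2]/np.linalg.norm(c[:3]));k=t*d['fx']/np.hypot(c[0],c[1]);print(P,d['cx']+k*c[0],d['cy']+k*c[1])
```

```text
t 9.67 tcp_f [-30.1  23.9 149.6] yaw 0.1 tilt 13.8 F_f [-0.5 -0.7 -0. ] M_f [-0.05  0.29 -0.02] w 0.0501 q [-0.17, 0.45, 0.62, 1.96, -0.68, 0.67, -0.53]
[0, 0, 12] 342.8196556961313 121.48558762905438
[0, 0, 40] 345.629696935998 132.6754803623653
[68, 110, 74.5] 181.0706082483328 57.812877429628884
```

View pics/w3.png

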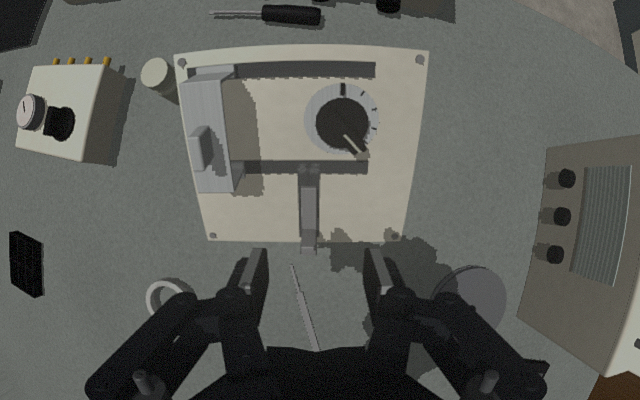

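The wrist view shows the guard at the far left, the bolt drawn, and the knob at (342,125) with its white line running about (345,135) to (365,155), down and to the right. I'll measure the angle.

Run:
```python
from h import *
z=np.load('w3.npy',allow_pickle=True).item();d,p,Rt=z['d'],z['p'],z['Rt']
g=cv2.cvtColor(d['color'],cv2.COLOR_RGB2GRAY)
print(g[124:160,330:374:2])
dark=np.zeros_like(g);dark[90:165,300:385]=(g[90:165,300:385]<60)*255
n,l,st,c=cv2.connectedComponentsWithStats(dark)
i=1+np.argmax(st[1:,4]);print(st[i],c[i],wface(d,*c[i],p,Rt,20))
hull=cv2.convexHull(np.argwhere(l==i)[:,::-1].astype(np.int32)); m=np.zeros_like(g);cv2.fillConvexPoly(m,hull,255)
w=np.argwhere((m>0)&(g>85))
P=np.array([wface(d,u,v,p,Rt,40) for v,u in w]);print(len(P),P[:,:2].min(0),P[:,:2].max(0),P.mean(0))
q=P[:,:2]-P[:,:2].mean(0);_,_,V=np.linalg.svd(q);print('dir',np.degrees(np.arctan2(V[0,1],V[0,0])))
```

```text
[[ 47  47  48  41  44  42  45  42  46  42  39  46  47  46  44  43  40  47
   42  67 115 150]
 [ 41  45  46  46  45  46  51  46  44  47  52  40  43  47  46  45  48  40
   41  66 113 151]
 [ 48  43  42  45  45  39  49  43  40  36  40  43  46  43  45  47  45  44
   42  68 130 134]
 [ 47  41  46  50  48  49  51  48  42  45  42  44  43  41  47  48  43  42
   43  75 143  99]
 [ 45  41  50  45  43  44  47  51  46  41  46  41  46  42  47  46  41  45
   47  81 147  75]
 [ 44  41  43  42  45  44  49  40  45  39  43  41  40  40  51  49  45  45
   43  90 147 130]
 [ 49  48  47  42  46  42  43  48  44  44  43  42  36  38  44  46  48  45
   44  99 149 149]
 [ 40  44  46  45  42  42  46  46  46  45  45  39  47  45  47  42  40  38
   54  98 150 147]
 [ 46  50  44  47  46  43  44  49  37  51  49  46  47  41  43  49  45  43
   65  94 147 147]
 [ 43  44  43  46  50  46  40  46  44  47  45  50  47  42  41  47  42  43
   81  99 144 146]
 [ 49  47  44  41  42  44  44  87  64  42  46  43  41  44  44  45  44  46
   89 130 148 143]
 [ 45  44  41  46  49  44  51 134 108  45  44  45  48  42  41  42  46  53
   
[... 1711 characters left out ...]
 150 148 152 153 152 162 114  56  87 103 100 101 105
  105  99 142 157]
 [153 155 152 150 153 153 154 155 156 158 157 145  87 101  97 102 107 104
  104 101 144 159]
 [156 151 154 156 153 154 157 153 154 156 156 159 103  99 107 103 103 107
  102 102 142 157]
 [155 154 154 152 154 156 157 155 155 160 157 160 111 101 100 105  99 101
  105 105 137 158]
 [158 159 154 156 155 155 155 159 157 157 159 160 156 118 105 102 104 103
  102 148 155 157]
 [136 139 139 137 141 140 144 142 143 143 145 143 143 108  90  96  93  94
   89 155 158 156]]
[ 316   98   52   57 2099] [342.37875179 123.48118152] [ 0.9  1.  20. ]
136 [-17.5 -16.9] [19.8  7.2] [-9.39338235 -6.16323529 40.        ]
dir 115.53905439815085
```

Run:
```python
from h import *
z=np.load('w3.npy',allow_pickle=True).item();d,p,Rt=z['d'],z['p'],z['Rt']
g=cv2.cvtColor(d['color'],cv2.COLOR_RGB2GRAY)
w=[(v,u) for v in range(134,151) for u in range(342,362) if g[v,u]>100 and abs((u-345)-(v-135)*14/16.)<4]
P=np.array([wface(d,u,v,p,Rt,40) for v,u in w])[:,:2]
V=cv2.fitLine(P.astype(np.float32),cv2.DIST_HUBER,0,.01,.01).ravel();print(len(P),P.min(0),P.max(0),V,np.degrees(np.arctan2(V[1],V[0])))
plan(0,0,70,-135)
```

```text
56 [-14.7 -11.5] [-2.   1.2] [ 0.7312481  0.6821116 -8.48      -5.07     ] 43.008873
t 9.72 tcp_f [-31.9  20.6 149.9] yaw -0.1 tilt 13.9 F_f [-4.4 -3.7  2.1] M_f [-0.26  0.6   0.1 ] w 0.0503 q [-0.16, 0.45, 0.62, 1.96, -0.68, 0.67, -0.53]
plan [0.0502, 0.0205, 0.0698] [16.37, 6.76, 134.07]
```

>>> send_rows(plan="0.0502 0.0205 0.035 16.4 6.8 134 0.05; 0.0502 0.0205 0.035 16.4 6.8 134 0.05; 0.0502 0.0205 0.035 16.4 6.8 134 0.05; 0.0502 0.0205 0.035 16.4 6.8 134 0.05; 0.0502 0.0205 0.035 16.4 6.8 134 0.05; 0.0502 0.0205 0.035 16.4 6.8 134 0.05; 0.0502 0.0205 0.035 16.4 6.8 134 0.05; 0.0502 0.0205 0.035 16.4 6.8 134 0.05; 0.0502 0.0205 0.035 16.4 6.8 134 0.05; 0.0502 0.0205 0.035 16.4 6.8 134 0.05")

```text
clock: 10.55
position: [0.6198, -0.199, 0.1893]
tool_rot: [-2.725, -0.052, -1.094]
force: [0.1, 0.4, -0.6]
grip_width: 0.0503
finger_force: 0.0
```

Run:
```python
from h import *
plan(-0.5,0.5,85,-137)
```

```text
t 10.55 tcp_f [ 11.    6.1 101.4] yaw -72.2 tilt 8.1 F_f [-0.2  0.3 -0.6] M_f [-0.06  0.43  0.07] w 0.0503 q [-0.15, 0.62, 0.74, 1.89, -1.12, 0.79, -1.39]
plan [0.0036, 0.0114, 0.017] [7.84, 3.29, 64.91]
```

Run:
```python
from h import *
plan(-0.5,0.5,95,43)
```

```text
t 10.55 tcp_f [ 11.    6.1 101.4] yaw -72.2 tilt 8.1 F_f [-0.2  0.3 -0.6] M_f [-0.06  0.43  0.07] w 0.0503 q [-0.15, 0.62, 0.74, 1.89, -1.12, 0.79, -1.39]
plan [0.0025, 0.0122, 0.0071] [-3.71, 8.83, -114.76]
```

>>> send_rows(plan="0.0025 0.0122 0.0071 -3.7 8.8 -114.8 0.05; 0.0025 0.0122 0.0071 -3.7 8.8 -114.8 0.05; 0.0025 0.0122 0.0071 -3.7 8.8 -114.8 0.05; 0.0025 0.0122 0.0071 -3.7 8.8 -114.8 0.05; 0.0025 0.0122 0.0071 -3.7 8.8 -114.8 0.05; 0.0025 0.0122 0.0071 -3.7 8.8 -114.8 0.05; 0.0025 0.0122 0.0071 -3.7 8.8 -114.8 0.05; 0.0025 0.0122 0.0071 -3.7 8.8 -114.8 0.05; 0.0025 0.0122 0.0071 -3.7 8.8 -114.8 0.05; 0.0025 0.0122 0.0071 -3.7 8.8 -114.8 0.05")

```text
clock: 11.38
position: [0.6139, -0.2053, 0.1781]
tool_rot: [3.141, -0.462, 0.157]
force: [0.6, 0.2, -0.2]
grip_width: 0.0501
finger_force: 0.0
```

Run:
```python
from h import *
plan(-0.5,0.5,75,43)
```

```text
t 11.38 tcp_f [-0.4  0.7 95.1] yaw 0.3 tilt 3.5 F_f [ 0.4  0.1 -0.5] M_f [-0.01  0.44 -0.03] w 0.0501 q [0.03, 0.52, 0.41, 1.97, -1.04, 0.49, -0.17]
plan [0.0012, 0.0002, 0.02] [-1.44, 3.33, -42.66]
```

>>> send_rows(plan="0.0012 0.0002 0.02 -1.4 3.3 -42.7 0.05; 0.0012 0.0002 0.02 -1.4 3.3 -42.7 0.05; 0.0012 0.0002 0.02 -1.4 3.3 -42.7 0.05; 0.0012 0.0002 0.02 -1.4 3.3 -42.7 0.05; 0.0012 0.0002 0.02 -1.4 3.3 -42.7 0.05; 0.0012 0.0002 0.02 -1.4 3.3 -42.7 0.05; 0.0012 0.0002 0.02 -1.4 3.3 -42.7 0.05; 0.0012 0.0002 0.02 -1.4 3.3 -42.7 0.05")

```text
clock: 12.05
position: [0.6236, -0.2048, 0.1608]
tool_rot: [2.772, -0.377, 0.962]
force: [0.2, -0.3, -0.2]
grip_width: 0.0499
finger_force: 0.0
```

Run:
```python
from h import *
plan(-0.5,0.5,18,43)
```

```text
t 12.05 tcp_f [-0.8 -0.2 75.3] yaw 42.4 tilt 0.1 F_f [ 0.  -0.3 -0.3] M_f [0.03 0.54 0.02] w 0.0499 q [0.29, 0.52, 0.08, 1.99, -1.04, 0.32, 0.62]
plan [0.0007, -0.0003, 0.0573] [-0.05, 0.06, -0.62]
```

>>> send_rows(plan="0.0007 -0.0003 0.02 0 0 -0.6 0.045; 0.0007 -0.0003 0.04 0 0 -0.6 0.045; 0.0007 -0.0003 0.0573 0 0 -0.6 0.045; 0.0007 -0.0003 0.0573 0 0 -0.6 0.045; 0.0007 -0.0003 0.0573 0 0 -0.6 0; 0.0007 -0.0003 0.0573 0 0 -0.6 0; 0.0007 -0.0003 0.0573 0 0 -0.6 0; 0.0007 -0.0003 0.0573 0 0 -0.6 0; 0.0007 -0.0003 0.0573 0 0 -0.6 0; 0.0007 -0.0003 0.0573 0 0 -0.6 0", grip_force=50)

```text
clock: 12.88
position: [0.6512, -0.1988, 0.112]
tool_rot: [2.767, -0.373, 0.977]
force: [-11.5, 3.9, 3.6]
grip_width: 0.0122
finger_force: 49.0
```

Run:
```python
from h import *
plan(0,0,31,43)
```

```text
t 12.88 tcp_f [-0.7  1.5 18.9] yaw 43.2 tilt 0.1 F_f [-7.5  5.6  8.5] M_f [ 1.08  1.96 -0.09] w 0.0122 q [0.34, 0.62, -0.04, 1.95, -1.13, 0.23, 0.73]
plan [-0.0005, 0.0016, -0.0121] [-0.12, 0.03, 0.21]
```

>>> send_rows(plan="0 -0.0015 -0.002 0 0 0 0; 0 -0.0015 -0.004 0 0 0 0; 0 -0.0015 -0.007 0 0 0 0; 0 -0.0015 -0.01 0 0 0 0; 0 -0.0015 -0.0125 0 0 0 0; 0 -0.0015 -0.0145 0 0 0 0; 0 -0.0015 -0.0145 0 0 0 0; 0 -0.0015 -0.0145 0 0 0 0")

```text
clock: 13.55
position: [0.6444, -0.1993, 0.1228]
tool_rot: [2.766, -0.372, 0.977]
force: [18.2, -1.8, -24.1]
grip_width: 0.0117
finger_force: 53.9
```

Run:
```python
from h import *
plan(-1,1.5,31,43)
```

```text
t 13.55 tcp_f [-1.2  2.1 31.6] yaw 43.3 tilt 0.1 F_f [  3.3  -4.5 -29.7] M_f [-1.03 -0.29 -0.04] w 0.0117 q [0.33, 0.6, -0.01, 1.96, -1.12, 0.25, 0.71]
plan [-0.0002, 0.0006, 0.0006] [-0.08, 0.07, 0.27]
```

>>> send_rows(plan="0 0.0006 0.0015 0 0 0 0; 0 0.0006 0.0015 0 0 -6 0; 0 0.0006 0.0015 0 0 -12 0; 0 0.0006 0.0015 0 0 -19 0; 0 0.0006 0.0015 0 0 -26 0; 0 0.0006 0.0015 0 0 -33 0; 0 0.0006 0.0015 0 0 -40 0; 0 0.0006 0.0015 0 0 -47 0; 0 0.0006 0.0015 0 0 -54 0; 0 0.0006 0.0015 0 0 -60 0")

```text
clock: 14.38
position: [0.6443, -0.1993, 0.1218]
tool_rot: [2.633, 0.116, 1.93]
force: [-3.1, 1.4, -4.8]
grip_width: 0.0118
finger_force: 57.3
```

Run:
```python
from h import *
plan(-1,1.5,31,128)
```

```text
t 14.38 tcp_f [-1.8  2.  30.8] yaw 103.6 tilt 0.2 F_f [-4.9  1.8 -2.7] M_f [ 0.42  1.57 -0.11] w 0.0118 q [0.47, 0.6, -0.19, 1.95, -0.77, 0.18, 1.46]
plan [-0.0007, 0.0007, -0.0002] [-0.11, -0.15, -24.39]
```

>>> send_rows(plan="0 0 0 0 0 0 0.045; 0 0 0 0 0 0 0.045; 0 0 0 0 0 0 0.045; 0 0 0 0 0 0 0.045; 0 0 0 0 0 0 0.045; 0 0 -0.015 0 0 0 0.045; 0 0 -0.03 0 0 0 0.045; 0 0 -0.05 0 0 0 0.045; 0 0 -0.055 0 0 7 0.045; 0 0 -0.055 0 0 14 0.045")

```text
clock: 15.22
position: [0.6182, -0.2046, 0.1719]
tool_rot: [2.617, -0.008, 1.704]
force: [0.3, 1.1, -0.9]
grip_width: 0.0453
finger_force: 0.0
```

>>> send_rows(plan="0 0 0 0 0 70 0.045; 0 0 0 0 0 70 0.045; 0 0 0 0 0 70 0.045; 0 0 0 0 0 70 0.045; 0 0 0 0 0 70 0.045; 0 0 0 0 0 70 0.045; 0 0 0 0 0 70 0.045; 0 0 0 0 0 70 0.045; 0 0 0 0 0 70 0.045; 0 0 0 0 0 70 0.045")

```text
clock: 16.05
position: [0.6183, -0.2037, 0.1702]
tool_rot: [2.958, -0.492, 0.526]
force: [0.3, -0.9, -0.2]
grip_width: 0.0452
finger_force: 0.0
```

Run:
```python
from h import *
s,p,Rt=where()
```

```text
t 16.05 tcp_f [-0.4  1.6 85.9] yaw 18.8 tilt 0.0 F_f [ 0.  -1.  -0.3] M_f [-0.02  0.55  0.  ] w 0.0452 q [0.17, 0.51, 0.24, 2.0, -1.15, 0.4, 0.29]
```

>>> send_rows(plan="0 0 0 0 0 70 0.045; 0 0 0 0 0 70 0.045; 0 0 0 0 0 70 0.045; 0 0 0 0 0 70 0.045; 0 0 0 0 0 70 0.045; 0 0 0 0 0 70 0.045; 0 0 0 0 0 70 0.045; 0 0 0 0 0 70 0.045; 0 0 0 0 0 70 0.045; 0 0 0 0 0 70 0.045")

```text
clock: 16.88
position: [0.6183, -0.2038, 0.1702]
tool_rot: [-2.72, -0.318, -0.811]
force: [0.5, -0.4, 0.9]
grip_width: 0.0455
finger_force: 0.0
```

Run:
```python
from h import *
s,p,Rt=where()
plan(-1,1.5,80,-76)
d=shot('wrist','w4'); np.save('w4.npy',dict(d=d,p=p,Rt=Rt),allow_pickle=True)
```

```text
t 16.88 tcp_f [-0.5  1.5 85.9] yaw -51.2 tilt 0.1 F_f [ 0.9 -0.5  0.5] M_f [0.05 0.55 0.04] w 0.0455 q [0.08, 0.52, 0.37, 2.01, -1.24, 0.45, -0.86]
t 16.88 tcp_f [-0.5  1.5 85.9] yaw -51.2 tilt 0.1 F_f [ 0.9 -0.5  0.5] M_f [0.05 0.55 0.04] w 0.0455 q [0.08, 0.52, 0.37, 2.01, -1.24, 0.45, -0.86]
plan [-0.0003, 0.0004, 0.0059] [0.04, 0.03, 24.81]
```

View pics/w4.png

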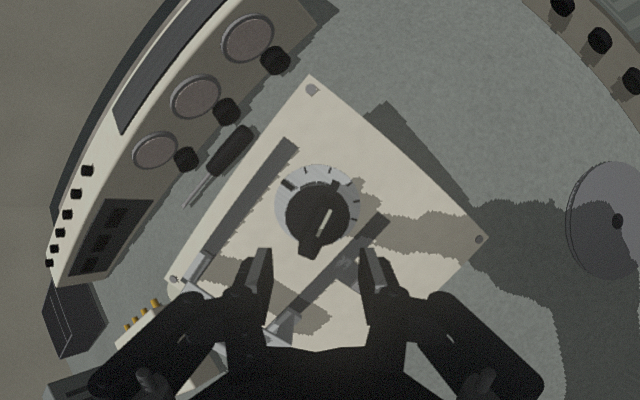

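The knob is pulled out and its line runs (318,235) to (332,210), about 25° clockwise of image up, which matches the knob at about -76°. I'll regrip it.

>>> send_rows(plan="-0.0003 0.0004 0.006 0 0 7 0.045; -0.0003 0.0004 0.006 0 0 14 0.045; -0.0003 0.0004 0.006 0 0 20 0.045; -0.0003 0.0004 0.006 0 0 24.8 0.045; -0.0003 0.0004 0.006 0 0 24.8 0.045; -0.0003 0.0004 0.006 0 0 24.8 0.045")

```text
clock: 17.43
position: [0.6207, -0.2035, 0.1647]
tool_rot: [-2.633, -0.127, -1.196]
force: [0.3, -0.9, 0.3]
grip_width: 0.0447
finger_force: 0.0
```

Run:
```python
from h import *
plan(-1,1.5,30,-76)
```

```text
t 17.43 tcp_f [-1.1  1.4 79.9] yaw -75.3 tilt 0.1 F_f [ 0.3 -0.9  0.2] M_f [-0.03  0.5  -0.02] w 0.0447 q [0.09, 0.53, 0.34, 2.0, -1.25, 0.44, -1.27]
plan [-0.0, -0.0001, 0.0499] [0.06, 0.02, 0.69]
```

>>> send_rows(plan="0 0 0.02 0 0 0.7 0.045; 0 0 0.04 0 0 0.7 0.045; 0 0 0.05 0 0 0.7 0.045; 0 0 0.05 0 0 0.7 0.045; 0 0 0.05 0 0 0.7 0; 0 0 0.05 0 0 0.7 0; 0 0 0.05 0 0 0.7 0; 0 0 0.05 0 0 0.7 0; 0 0 0.05 0 0 0.7 0; 0 0 0.05 0 0 0.7 0")

```text
clock: 18.27
position: [0.6451, -0.2002, 0.1215]
tool_rot: [-2.632, -0.12, -1.211]
force: [-4.1, -3.4, 1.8]
grip_width: 0.0119
finger_force: 51.2
```

Run:
```python
from h import *
plan(-1,1.5,31,-10)
```

```text
t 18.27 tcp_f [-1.4  1.1 30.2] yaw -76.2 tilt 0.1 F_f [-3.  -2.7  3.8] M_f [-0.52  1.26  0.04] w 0.0119 q [0.25, 0.6, 0.1, 1.96, -1.25, 0.3, -1.26]
plan [-0.0003, -0.0004, -0.0008] [0.08, 0.03, -66.22]
```

>>> send_rows(plan="0 0 -0.0005 0 0 -5 0; 0 0 -0.0005 0 0 -12 0; 0 0 -0.0005 0 0 -19 0; 0 0 -0.0005 0 0 -26 0; 0 0 -0.0005 0 0 -33 0; 0 0 -0.0005 0 0 -40 0; 0 0 -0.0005 0 0 -47 0; 0 0 -0.0005 0 0 -54 0; 0 0 -0.0005 0 0 -61 0; 0 0 -0.0005 0 0 -67 0")

```text
clock: 19.1
position: [0.6451, -0.1998, 0.1218]
tool_rot: [-3.053, -0.516, -0.027]
force: [-0.9, -1.2, -2.0]
grip_width: 0.0123
finger_force: 50.7
```

>>> send_rows(plan="0 0 0 0 0 -5 0; 0 0 0 0 0 -9 0; 0 0 0 0 0 -9 0; 0 0 0 0 0 -9 0")

```text
clock: 19.43
position: [0.6451, -0.1998, 0.1217]
tool_rot: [-3.138, -0.522, 0.144]
force: [-2.1, -1.0, -0.1]
grip_width: 0.012
finger_force: 50.9
```

Run:
```python
from h import *
plan(-1,1.5,31,0)
d=shot('wrist','w5'); cv2.imwrite('pics/w5c.png',cv2.resize(d['color'][60:330,210:430,::-1],None,fx=2.2,fy=2.2))
```

```text
t 19.43 tcp_f [-1.2  1.4 30.4] yaw -0.4 tilt 0.1 F_f [-1.9 -0.6  1. ] M_f [-0.11  0.96  0.02] w 0.012 q [0.45, 0.6, -0.17, 1.95, -0.85, 0.19, -0.29]
plan [0.0002, -0.0001, -0.0006] [-0.02, 0.07, -0.37]
```

View pics/w5c.png

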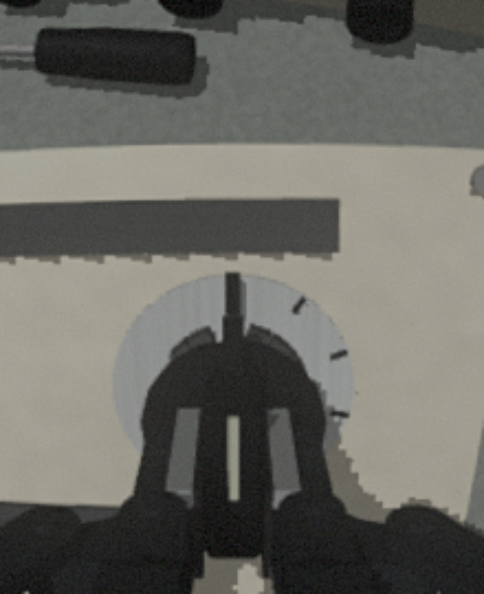

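The white line points straight at the long mark. Now I press in to feel for the land or the notch.

>>> send_rows(plan="0 0 0.002 0 0 0 0; 0 0 0.004 0 0 0 0; 0 0 0.006 0 0 0 0; 0 0 0.007 0 0 0 0; 0 0 0.008 0 0 0 0; 0 0 0.009 0 0 0 0; 0 0 0.009 0 0 0 0")

```text
clock: 20.07
position: [0.6496, -0.199, 0.1137]
tool_rot: [-3.139, -0.522, 0.146]
force: [1.3, -1.3, -3.7]
grip_width: 0.0117
finger_force: 50.3
```

Run:
```python
from h import *
where()
```

```text
t 20.07 tcp_f [-1.2  1.5 21.2] yaw -0.2 tilt 0.1 F_f [-0.9 -1.5 -3.8] M_f [-0.29  0.66  0.01] w 0.0117 q [0.44, 0.62, -0.17, 1.95, -0.89, 0.18, -0.25]
```

>>> send_rows(plan="0 0 0.001 0 0 0 0; 0 0 0.002 0 0 0 0; 0 0 0.003 0 0 0 0; 0 0 0.004 0 0 0 0; 0 0 0.004 0 0 0 0; 0 0 0.004 0 0 0 0")

```text
clock: 20.57
position: [0.6509, -0.199, 0.1118]
tool_rot: [-3.139, -0.523, 0.146]
force: [-30.6, 2.0, 35.5]
grip_width: 0.0119
finger_force: 57.4
```

Run:
```python
from h import *
where()
d=shot('wrist','w6'); cv2.imwrite('pics/w6c.png',cv2.resize(d['color'][60:330,210:430,::-1],None,fx=2.2,fy=2.2))
```

```text
t 20.57 tcp_f [-1.1  1.3 18.9] yaw -0.2 tilt 0.0 F_f [-8.2  6.6 45.7] M_f [ 1.45  2.15 -0.03] w 0.0119 q [0.44, 0.62, -0.16, 1.95, -0.91, 0.18, -0.23]
```

>>> send_rows(plan="0 0 -0.002 0 0 0 0; 0 0 -0.003 0 0 0 0; 0 0 -0.003 0 0 0 0.045; 0 0 -0.003 0 0 0 0.045; 0 0 -0.003 0 0 0 0.045; 0 0 -0.003 0 0 0 0.045; 0 0 -0.02 0 0 0 0.045; 0 0 -0.045 0 0 0 0.045; 0 0 -0.045 0 0 0 0; 0 0 -0.045 0 0 0 0")

```text
clock: 21.45
position: [0.6296, -0.2025, 0.1505]
tool_rot: [-3.14, -0.524, 0.147]
force: [0.9, 0.4, 0.3]
grip_width: 0.0216
finger_force: 0.0
```

>>> send_rows(plan="0 0 0 0 0 0 0; 0 0 0 0 0 0 0; 0 0 0 0 0 0 0; 0 0 0 0 0 0 0; 0 0 0 0 0 0 0")

```text
clock: 21.87
position: [0.6293, -0.2021, 0.1489]
tool_rot: [-3.139, -0.522, 0.146]
force: [-0.3, 0.0, 0.8]
grip_width: 0.0001
finger_force: 0.0
```

Run:
```python
from h import *
plan(-1,1.5,40,0)
```

```text
t 21.87 tcp_f [-1.5  1.5 62. ] yaw -0.3 tilt 0.1 F_f [0.1 0.1 0.8] M_f [-0.03  0.53  0.01] w 0.0001 q [0.4, 0.54, -0.09, 1.98, -0.88, 0.25, -0.26]
plan [0.0005, 0.0, 0.022] [-0.03, 0.1, -0.25]
```

>>> send_rows(plan="0 0 0.01 0 0 0 0; 0 0 0.016 0 0 0 0; 0 0 0.019 0 0 0 0; 0 0 0.021 0 0 0 0; 0 0 0.023 0 0 0 0; 0 0 0.0245 0 0 0 0; 0 0 0.0245 0 0 0 0; 0 0 0.0245 0 0 0 0")

```text
clock: 22.53
position: [0.6405, -0.201, 0.1304]
tool_rot: [-3.139, -0.524, 0.146]
force: [-44.8, 3.6, 57.8]
grip_width: 0.0002
finger_force: 36.4
```

Run:
```python
from h import *
where()
```

```text
t 22.53 tcp_f [-1.   1.  40.3] yaw -0.3 tilt 0.0 F_f [-9.  10.3 71.9] M_f [2.37 2.67 0.01] w 0.0002 q [0.42, 0.58, -0.12, 1.96, -0.91, 0.21, -0.23]
```

The knob top is met at 40.3 mm, so the knob is fully home. I'll retreat and take a last look.

>>> send_rows(plan="0 0 -0.006 0 0 0 0; 0 0 -0.03 0 0 0 0; 0 0 -0.06 0 0 0 0; 0 0 -0.09 0 0 0 0; -0.02 0 -0.11 0 -4 0 0; -0.03 0 -0.12 0 -8 0 0; -0.03 0 -0.12 0 -8 0 0; -0.03 0 -0.12 0 -8 0 0")

```text
clock: 23.2
position: [0.5578, -0.212, 0.2174]
tool_rot: [-3.14, -0.385, 0.149]
force: [-0.5, 0.8, -0.3]
grip_width: 0.0
finger_force: 0.0
```

Run:
```python
from h import *
where()
d=shot('wrist','w7')
```

```text
t 23.2 tcp_f [-29.7   2.5 157.3] yaw -0.1 tilt 7.9 F_f [-0.5  0.8 -0.1] M_f [0.03 0.36 0.01] w 0.0 q [0.17, 0.37, 0.25, 1.99, -0.59, 0.53, -0.55]
```

View pics/w7.png

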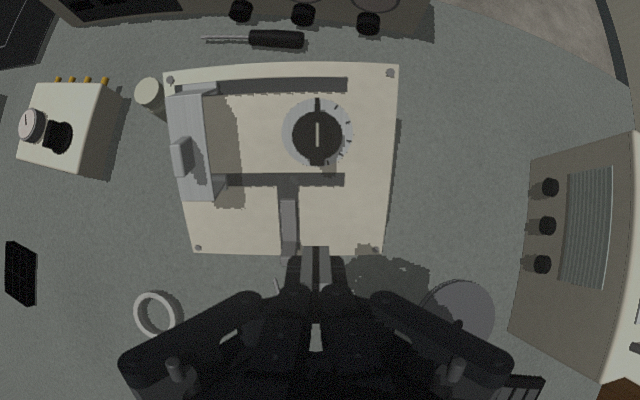

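The knob at (317,135) points at the long mark, the guard is at the far left around (190,145), the bolt around (290,220) is drawn, and the bystanders are where they were.

```bash
python3 -c "
from h import *
print(bot.job_done())"
```

```text
the job is handed in; nothing more can be done
None
```

The job is handed in at about 23 s: bolt drawn to its stop, guard slid fully left, and knob pulled out, turned to the long mark and pushed fully home in the notch there, with the gripper clear and the bystanders in view unmoved.

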